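# Cover the lap and set the polished slabs up under the inspection hood

## Task

Polishing is finished: clear the dressing stick off the lap disc into the open steel tray, and put the round cover on the lap pan so that it sits seated and level. Raise the viewer's stiff hood to 60 degrees, and only then move every polished slab from the draining rack into the viewer's slots, one upright in each slot and fully home. Leave the hood at 60 degrees, let go of everything, and leave the other things on the bench where they are.

Things in the scene. Friction and masses are not known exactly. Their poses are not given: they have to be found in the camera images.
- viewer: fixed grey inspection viewer, 200 x 200 mm, 45 mm high; origin at the centre of its underside, x towards its hinge side (away from the robot), y left. In the front of its deck are four chamfered slots open upwards, 62.5 mm long in x, 12.5 mm wide in y, centred at x = -50 and y = -60, -20, 20, 60 mm, floor at z = 23 mm (22 mm deep). The shut hood lies over half of each slot
- hood (a joint): angle of the viewer's hood, rad: 0 shut (lying on the deck), growing as its front edge goes up; 1.047 is 60 degrees, the stop is at 1.9. The hinge is stiff (0.6 N m of friction, about 4 N at the handle) and stays where it is left
- hood_grip (a point): centre of the hood's handle: a black round bar 16 mm in diameter and 40 mm long, lying along the viewer's y just ahead of the hood's front edge; held by a 16 mm wide stem at its middle, both end faces are free, so it can be pinched end to end from above and turns between the fingers as the hood is swung. With the hood shut it is 27 mm above the deck
- hood_hinge (a point): middle of the hood's hinge line (along the viewer's y), 53 mm above the table. The white hood is 140 mm long from here, 180 mm wide, 10 mm thick; the handle centre is 165 mm away from here and the line from hinge to handle is 0.12 rad above the hood's plane
- pan: fixed round aluminium lap pan with a blue band, 164 mm outside diameter, open on top, rim at 70 mm, bore 156 mm; origin at the centre of its underside. Inside it a copper lap disc 144 mm in diameter, its top at 58 mm, with a flat nut at the centre
- cover: loose aluminium cover for the pan: a disc 170 mm in diameter and 5 mm thick on a plug 148 mm in diameter and 6 mm deep that drops into the pan's bore; black knob on top, 24 mm in diameter, from 11 to 45 mm above the origin. Origin at the centre of the plug's underside; 0.3 kg. It starts lying flat on the bench; seated on the pan its origin is 64 mm above the pan's
- stick: loose dark grey dressing stick, 80 x 24 x 24 mm, long in its x; origin at the centre of its underside. It starts on the lap disc in the pan, standing up 12 mm over the rim; the cover cannot seat while it is there
- tray: fixed open steel tray, 100 mm in x by 170 mm in y, walls 22 mm high and 4 mm thick, floor 4 mm; origin at the centre of its underside. Destination of the stick
- rack: fixed grey draining rack block, 85 mm in x by 165 mm in y, 25 mm high, with four slots 20 mm deep (63 x 13 mm, long in x) at y = -60, -20, 20 and 60 mm; origin at the centre of its underside. The slabs start upright in it
- slab0: loose polished banded stone slab, 60 mm in its x, 10 mm thick in its y, 70 mm tall, 0.11 kg; origin at the centre of its underside. Two to four alike slabs are present; any may go in any viewer slot
- slab1: loose polished banded stone slab, 60 mm in its x, 10 mm thick in its y, 70 mm tall, 0.11 kg; origin at the centre of its underside. Two to four alike slabs are present; any may go in any viewer slot
- slab2: loose polished banded stone slab, 60 mm in its x, 10 mm thick in its y, 70 mm tall, 0.11 kg; origin at the centre of its underside. Two to four alike slabs are present; any may go in any viewer slot
- slab3: loose polished banded stone slab, 60 mm in its x, 10 mm thick in its y, 70 mm tall, 0.11 kg; origin at the centre of its underside. Two to four alike slabs are present; any may go in any viewer slot
- powder_jar: small closed jar, 52 mm across, 60 mm tall; bystander, to be left alone; origin on its underside
- dop_cup: small brass cup, 40 mm across, 45 mm tall; bystander, to be left alone; origin on its underside
- brush: brush lying flat, 160 mm long; bystander, to be left alone; origin on its underside
- loupe: round dark loupe lying flat, 34 mm across, 20 mm high, with a steel tab; bystander, to be left alone; origin on its underside
- wrench: steel wrench lying flat, 150 mm long; bystander, to be left alone; origin on its underside
- mug: white mug, 76 mm across, 90 mm tall; bystander, to be left alone; origin on its underside
- oil_bottle: bottle, 56 mm across, 140 mm tall; bystander, to be left alone; origin on its underside

How it is judged:
By the outcome, as a careful person would: the job done as asked, in the order asked, and still so for the second after the job is handed in, with the robot touching nothing.
Of slab0, slab1, slab2, slab3 only 2 to 4 are there at a start; the rules pass over those that are not, and their reading is None.
At some moment in a run one of cover, stick may be knocked a few centimetres aside while the robot is not near it.
It also fails if it takes over 210 s, if anything falls off the work surface, if the arm or the gripper's body presses on something with over 40 N, if the wrist force passes 120 N, or if a joint passes its speed limit or range.

## Robot

A 6-joint arm with a two-finger parallel gripper is mounted at the origin on the work surface. World frame = base frame: x ahead of the robot, y to its left, z up, the work surface at z = 0. Lengths are in m, angles in rad, forces in N, time in s.
With the tool pointing down it reaches from about 0.35 to 0.95 m from the base axis. Payload 17.4 kg.
Tool frame: the origin (TCP) lies where the fingers leave the gripper's body, on its centre line; the fingertips stand 84 mm ahead of it and the grasp point (between the pads) lies 65 mm ahead of it; z points along the fingers, y is the line along which they close (so a half turn about z gives the same grasp; the last joint's range is limited). The gripper opens to 93 mm and grips with 3 to 60 N. Pads are 15 mm wide; open, the fingers measure 128 mm over their backs; the gripper's body (75 mm by 188 mm) begins 65 mm behind the grasp point.
Start: joints at [1.11, 0.116, 1.442, -0, 1.584, -0.038], TCP at [0.277, 0.616, 0.303] pointing down, gripper open.
Joint ranges: [-2.83, 2.83], [-0.83, 2.19], [0.07, 2.5], [-1.14, 4.28], [0.01, 3], [-2.97, 2.97]. Speed limits (rad/s): [1.89, 1.89, 2.22, 3.14, 3.14, 3.14].

## Interface

Orientations are given as a unit quaternion [x, y, z, w].
In Python, from cell import * gives the robot as it stands. The module is installed in compiled form; this text tells all that it offers. Calls block until the motion is done:
- move_to(position, orientation): joint-space move of the TCP to a pose.
- line_to(position, rate=0.15, ori=None, guard=None): straight line of the TCP; ori=None keeps the orientation; rate is the mean speed in m/s. With guard (N) it stops when the force on the tool has changed by that much, and returns True; else False.
- move_j(angles): joint-space move.
- gripper_to(opening, strength=None): finger opening in m; strength is the grip in N (None keeps the last); returns when the fingers have stopped.
- pause(seconds).
- solve_ik(position, orientation): joint angles nearest the present ones, or None.
- observe(): the state.
- camera(name): name is "scene" or "top" or "wrist"; returns the picture (420x560x3 uint8, red, green, blue); there is no depth.
- get_calibration(name): a dict with "intrinsics" (3x3 intrinsics, pixels), "camera_from_world" (4x4, takes a point from world to camera coordinates); the wrist camera has in their place "mount" (4x4, takes a point from camera to tool coordinates, whose origin is the TCP and whose axes are the flange's). Camera axes: x right, y down, z forward; pixel columns grow to the right and rows downward; lengths in m; the calibration is good to about 2 mm. A picture is of the moment at which its call begins: read the wrist's pose just before it. get_calibration takes no time and is no camera call.
A pose or a line that the arm cannot do raises IKError and nothing moves.
- hand_in(): hands the job in; it is judged then, once.
The state is a dict: "t": time; "q": joint angles; "dq": joint speeds; "joint_efforts": joint torques, N m; "ee_pos": TCP position; "tool_rot": TCP orientation; "force": force on the tool from outside, world axes, zero at the start; "torque": the same for the moment, N m; "width": finger opening in m; "finger_force": force on a finger pad.
Only numpy, scipy, OpenCV 4.12 (cv2) and the standard library are available. Lean on these libraries where they do the work, as an engineer would, in place of code of your own. Each camera call takes 0.05 s, during which the arm holds its last target. There are 200 camera calls.

## Working session

There is one attempt and no reset: what is moved stays moved. The work goes in short steps, each a Python script; the robot and the scene stay as the last script left them, time stands still between calls to the robot, and variables do not carry over. Pictures are saved under pics/ and viewed, at most 14 in all, crops included, and the job is handed in when it is done.

```bash
mkdir -p pics; ls
python3 - <<'E'
from cell import *
import cv2, numpy as np
np.set_printoptions(precision=4,suppress=True)
for n in("scene","top"):
    cv2.imwrite(f"pics/{n}0.png",cv2.cvtColor(camera(n),cv2.COLOR_RGB2BGR))
    c=get_calibration(n);print(n,c["intrinsics"],c["camera_from_world"])
print(get_calibration("wrist")); s=observe();print(s)
E
```

```text
pics
scene [[438.9776   0.     274.815 ]
 [  0.     438.9776 206.0851]
 [  0.       0.       1.    ]] [[-0.3447  0.9387  0.0029  0.2213]
 [ 0.6305  0.2338 -0.7401 -0.3177]
 [-0.6954 -0.2533 -0.6725  1.6395]
 [ 0.      0.      0.      1.    ]]
top [[469.2294   0.     274.5789]
 [  0.     469.2294 216.9175]
 [  0.       0.       1.    ]] [[ 0.0088 -0.9993  0.0368 -0.0532]
 [-0.9808 -0.0158 -0.1945  0.5748]
 [ 0.195  -0.0344 -0.9802  0.9705]
 [ 0.      0.      0.      1.    ]]
{'intrinsics': array([[366.8864,   0.    , 278.9368],
       [  0.    , 366.8864, 217.6194],
       [  0.    ,   0.    ,   1.    ]]), 'mount': array([[ 0.0008, -0.9559, -0.2937,  0.0821],
       [ 1.    ,  0.0008, -0.    , -0.0017],
       [ 0.0003, -0.2937,  0.9559, -0.0819],
       [ 0.    ,  0.    ,  0.    ,  1.    ]])}
{'t': 0.1, 'q': array([ 1.1102,  0.1164,  1.4422,  0.    ,  1.584 , -0.0378]), 'dq': array([-0.0013, -0.0008, -0.0008, -0.0008,  0.0023, -0.0012]), 'joint_efforts': array([  0.0029, -72.2896, -62.3867,   0.0782,   0.0229,  -0.    ]), 'ee_pos': array([0.2769, 0.6155, 0.3021]), 'tool_rot': array([ 0.2098,  0.9777, -0.0005, -0.0001]), 'force': array([0.035 , 0.5477, 0.4068]), 'torque': array([ 0.023 ,  0.0197, -0.0012]), 'finger_force': 0.0, 'width': 0.09279100931536718}
```

View pics/scene0.png

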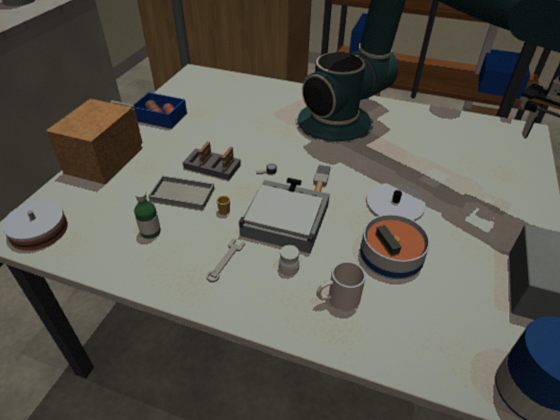

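View pics/top0.png

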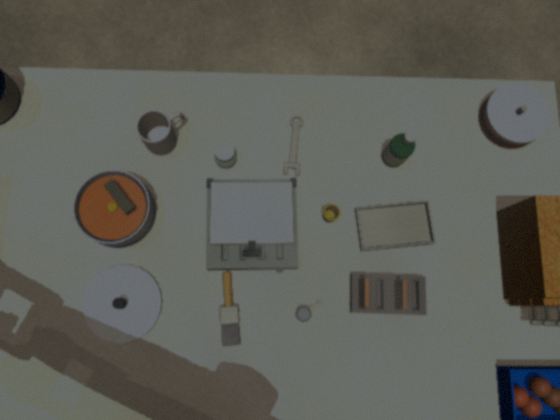

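The scene shows the pan with the stick on it, the cover at top px (121,303), the viewer at (252,225), the tray at (395,226) and the rack with two slabs at (388,293). Next I'll take wrist close-ups of each.

```bash
cat > h.py <<'E'
from cell import *
import cv2, numpy as np
from scipy.spatial.transform import Rotation as R
np.set_printoptions(precision=4,suppress=True)
CAL={n:get_calibration(n) for n in("scene","top","wrist")}
def q(phi): return [np.cos(phi/2),np.sin(phi/2),0,0]   # tool down, tool x along angle phi
def wrist():
    s=observe(); T=np.eye(4); T[:3,:3]=R.from_quat(s["tool_rot"]).as_matrix(); T[:3,3]=s["ee_pos"]
    im=camera("wrist"); return im, np.linalg.inv(T@CAL["wrist"]["mount"])
def cast(px,z,K,E):
    "pixels (n,2) onto the plane of height z"
    px=np.atleast_2d(px).astype(float); Ei=np.linalg.inv(E)
    d=np.c_[px,np.ones(len(px))]@np.linalg.inv(K).T@Ei[:3,:3].T
    o=Ei[:3,3]; return (o+d*((z-o[2])/d[:,2])[:,None])[:,:2]
def top(px,z): return cast(px,z,CAL["top"]["intrinsics"],CAL["top"]["camera_from_world"])
def wr(px,z,E): return cast(px,z,CAL["wrist"]["intrinsics"],E)
def save(n,im): cv2.imwrite(f"pics/{n}.png",cv2.cvtColor(im,cv2.COLOR_RGB2BGR))
E
python3 - <<'E'
from h import *
P={}
for n,px,z in(("pan",(115,208),.07),("cover",(121,302),.011),("view",(252,225),.045),("rack",(388,293),.025),("tray",(395,226),.022)):
    P[n]=top(px,z)[0]; print(n,P[n])
print("viewer corners",top([(207,180),(297,180),(298,269),(206,269)],.045))
print("rack corners",top([(351,273),(425,274),(425,314),(350,312)],.025))
print("tray corners",top([(356,207),(430,203),(433,242),(359,250)],.022))
t0=observe()["t"]
for n,h in(("rack",.25),("tray",.25),("view",.30),("cover",.25),("pan",.30)):
    move_to([*P[n],h],q(np.pi)); pause(.2); im,E=wrist(); np.savez(f"{n}.npz",im=im,E=E); save("w_"+n,im)
print(observe()["t"]-t0)
ims=[np.load(f"{n}.npz")["im"] for n in("rack","view","cover","pan")]
m=np.vstack([np.hstack(ims[:2]),np.hstack(ims[2:])]); save("mont",cv2.resize(m,(800,600),interpolation=cv2.INTER_AREA))
E
```

```text
pan [0.5869 0.2969]
cover [0.3896 0.2866]
view [0.559  0.0032]
rack [ 0.4145 -0.2995]
tray [ 0.5658 -0.3223]
viewer corners [[ 0.6598  0.1058]
 [ 0.6637 -0.0964]
 [ 0.4633 -0.0984]
 [ 0.4609  0.1006]]
rack corners [[ 0.4576 -0.2182]
 [ 0.4573 -0.3846]
 [ 0.3698 -0.3798]
 [ 0.3726 -0.2141]]
tray corners [[ 0.6087 -0.2338]
 [ 0.6211 -0.4062]
 [ 0.5302 -0.408 ]
 [ 0.5096 -0.2381]]
8.5
```

View pics/mont.png

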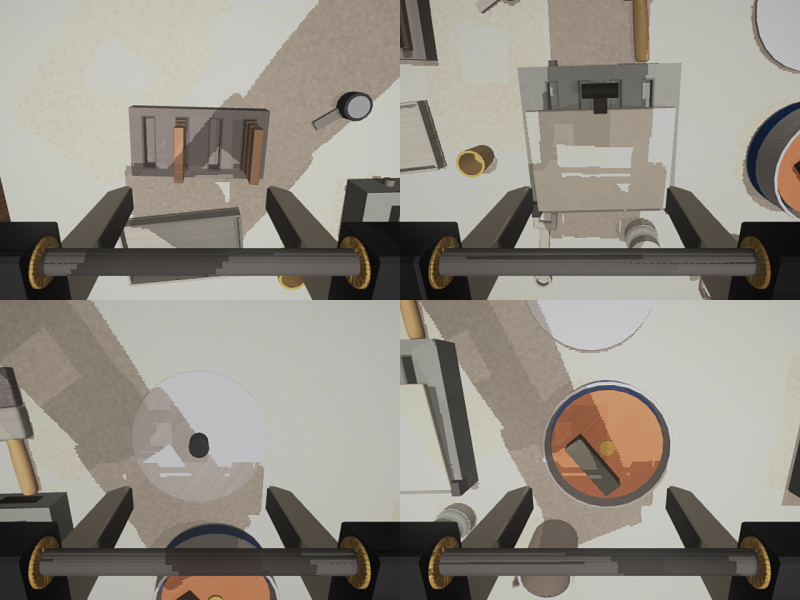

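The montage shows everything clearly: slabs in two rack slots, the stick lying at an angle on the disc, and the cover flat with its knob. Next I'll zoom in for accurate corners.

Run:
```python
from h import *
def crop(n,x,y): # 133x100 px at 3x
    im=np.load(f"{n}.npz")["im"][y:y+100,x:x+133]; return cv2.resize(im,(399,300),interpolation=cv2.INTER_CUBIC)
m=np.vstack([np.hstack([crop("pan",205,175),crop("view",215,85)]),np.hstack([crop("rack",225,150),crop("rack",310,160)])]); save("zoom",m)
# pan/cover contours
for n,z in(("pan",.058),("cover",.011)):
    d=np.load(f"{n}.npz"); im=d["im"]; hsv=cv2.cvtColor(im,cv2.COLOR_RGB2HSV)
    if n=="pan":
        mk=((hsv[...,0]<16)&(hsv[...,1]>110)).astype(np.uint8); mk[330:]=0
        c=max(cv2.findContours(mk,0,1)[0],key=cv2.contourArea); c=cv2.convexHull(c)
        p=wr(c[:,0],z,d["E"])
    else:
        mk=((hsv[...,2]<70)).astype(np.uint8); mk[:160]=0; mk[240:]=0; mk[:,:230]=0; mk[:,330:]=0
        c=max(cv2.findContours(mk,0,1)[0],key=cv2.contourArea); print("knob px",c[:,0].min(0),c[:,0].max(0))
        # knob: top cap ellipse at z=.045: bottom of image edges
        p=wr(c[:,0],.045,d["E"])
    print(n,cv2.minEnclosingCircle(p.astype(np.float32)),p.min(0),p.max(0))
```

```text
pan ((0.5922656655311584, 0.30539822578430176), 0.0718764141201973) [0.5212 0.234 ] [0.663  0.3767]
knob px [264 186] [292 220]
cover ((0.3841339349746704, 0.28362953662872314), 0.01432779710739851) [0.3699 0.2723] [0.3983 0.295 ]
```

View pics/zoom.png

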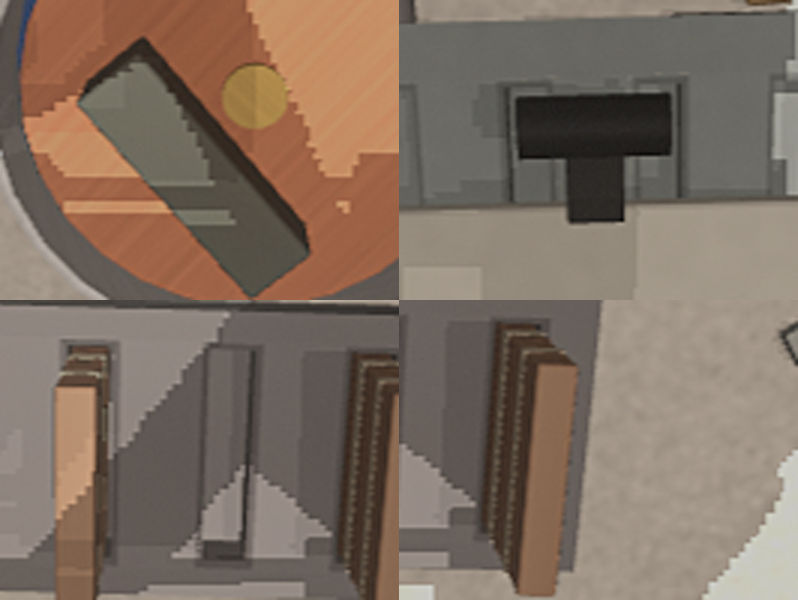

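```bash
cat >> h.py <<'E'
def norm(a,c=0.): return (a-c+np.pi/2)%np.pi-np.pi/2+c   # half-turn equivalent nearest c
def state(): s=observe(); print("t %.1f w %.4f ff %.1f f"%(s["t"],s["width"],s["finger_force"]),s["force"],s["ee_pos"]); return s
E
python3 - <<'E'
from h import *
d=np.load("pan.npz"); im,E=wrist()
print("diff",np.abs(im[100:330,150:430].astype(int)-d["im"][100:330,150:430]).mean())
c=wr(np.array([(80,103),(141,52),(308,252),(253,298)])/3+(205,175),.082,E)
ctr=c.mean(0); u=(c[2]+c[3]-c[0]-c[1])/2; print(c,ctr,np.linalg.norm(u),np.linalg.norm(c[1]-c[0]))
yaw=np.arctan2(u[1],u[0]); pan=np.array([.5923,.3054]); u/=np.linalg.norm(u); v=np.array([-u[1],u[0]])
for s in(-1,1): print("finger outer radius",np.linalg.norm(ctr+s*v*.038+u*.0075-pan),np.linalg.norm(ctr+s*v*.038-u*.0075-pan))
phi=norm(yaw,np.pi); print("yaw",yaw,phi)
gripper_to(.040,30); move_to([*ctr,.25],q(phi)); 
print(line_to([*ctr,.151],.1,guard=8)); state()
gripper_to(.0,30); state(); line_to([*ctr,.30],.15); state()
im,E=wrist(); save("s1",im)
E
```

```text
diff 1.1712163561076605
[[0.5883 0.2555]
 [0.5734 0.2731]
 [0.634  0.3213]
 [0.649  0.3051]] [0.6112 0.2888] 0.07788606650507897 0.02301686215902961
finger outer radius 0.06389296489931971 0.06289180728762014
finger outer radius 0.017654411468140833 0.013592155993949735
yaw 0.67901459917688 3.8206072527666732
False
t 11.5 w 0.0400 ff 0.0 f [-0.6171  0.3156  0.3157] [0.6114 0.2889 0.1518]
t 11.9 w 0.0240 ff 30.0 f [-0.0715  0.0905  3.9921] [0.6113 0.2888 0.1514]
t 13.0 w 0.0234 ff 30.0 f [-0.229 -0.666 -1.546] [0.611  0.2887 0.2987]
```

Run:
```python
from h import *
print("bottle",top([(400,150),(395,160)],.0), "tray c")
phi=np.radians(95.5); p=[.561,-.315]
move_to([*p,.28],q(phi)); print(line_to([*p,.101],.12,guard=8)); state()
gripper_to(.032); pause(.2); line_to([*p,.28],.2); state()
P=[.387,.2836]
move_to([*P,.27],q(np.pi)); pause(.2); im,E=wrist(); np.savez("cover2.npz",im=im,E=E); 
it=camera("top"); save("top2",it)
hsv=cv2.cvtColor(im,cv2.COLOR_RGB2HSV)
mk=(hsv[...,2]<60).astype(np.uint8); mk[:130]=0; mk[260:]=0; mk[:,:200]=0; mk[:,360:]=0
c=max(cv2.findContours(mk,0,1)[0],key=cv2.contourArea)[:,0]; print("knob px",c.min(0),c.max(0)); p=wr(c,.045,E); print(p.min(0),p.max(0))
save("m2",np.hstack([cv2.resize(it,(400,300)),cv2.resize(im,(400,300))]))
```

```text
bottle [[ 0.756  -0.3488]
 [ 0.7306 -0.3356]] tray c
False
t 16.9 w 0.0234 ff 30.0 f [-0.212   0.5144 -1.7183] [ 0.5613 -0.3152  0.1018]
t 18.6 w 0.0319 ff 0.0 f [-0.5131 -0.0318 -0.2944] [ 0.5607 -0.3148  0.2785]
knob px [269 185] [294 216]
[0.3688 0.274 ] [0.3964 0.2956]
```

View pics/m2.png

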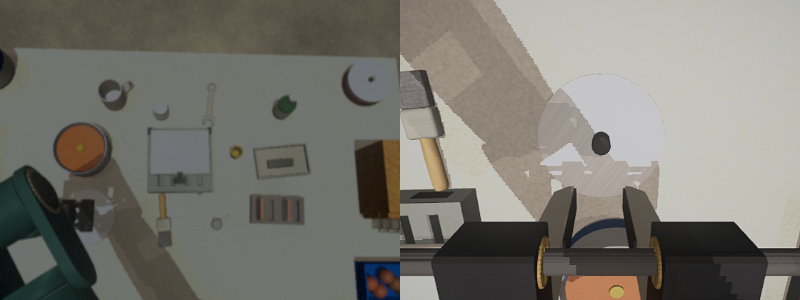

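Run:
```python
from h import *
P=[.385,.284]
gripper_to(.05,10); move_to([*P,.16],q(np.pi/2)); print(line_to([*P,.101],.1,guard=8)); gripper_to(0,10); state(); gripper_to(.05)
line_to([*P,.15],.15); move_to([*P,.15],q(np.pi)); line_to([*P,.101],.1,guard=8); gripper_to(0,35); state()
line_to([*P,.26],.15); state()
C=[.5923,.3054]; move_to([*C,.26],q(np.pi)); line_to([*C,.18],.12); pause(.3); state(); 
print(line_to([*C,.160],.03,guard=6)); state()
```

```text
False
t 24.3 w 0.0233 ff 10.0 f [ 1.3189 -0.381   2.5962] [0.3852 0.2841 0.1014]
t 28.0 w 0.0235 ff 35.0 f [-1.4665  1.4788  3.654 ] [0.3851 0.2841 0.1013]
t 29.2 w 0.0231 ff 35.0 f [ 0.4158  0.175  -4.1485] [0.3848 0.2839 0.2589]
t 31.2 w 0.0231 ff 35.0 f [ 0.8459  0.1223 -2.2569] [0.5924 0.3055 0.1805]
True
t 31.7 w 0.0232 ff 35.0 f [1.2662 0.5507 0.7638] [0.5922 0.3054 0.1646]
```

Run:
```python
from h import *
gripper_to(.05); line_to([.5923,.3054,.30],.2); pause(.1)
im1,E1=wrist()
move_to([.50,.003,.26],q(np.pi)); pause(.3); im,E=wrist(); np.savez("view2.npz",im=im,E=E); sc=camera("scene"); state()
save("m3",np.vstack([np.hstack([cv2.resize(sc[180:300,330:490],(400,300)),cv2.resize(im1,(400,300))]),cv2.resize(im[60:285,130:430],(800,600))[:300]]))
save("m3b",cv2.resize(im[40:265,130:430],(800,600),interpolation=cv2.INTER_CUBIC))
```

```text
t 34.9 w 0.0502 ff 0.0 f [-0.5369 -0.0743  0.1479] [0.5001 0.0033 0.26  ]
```

View pics/m3.png

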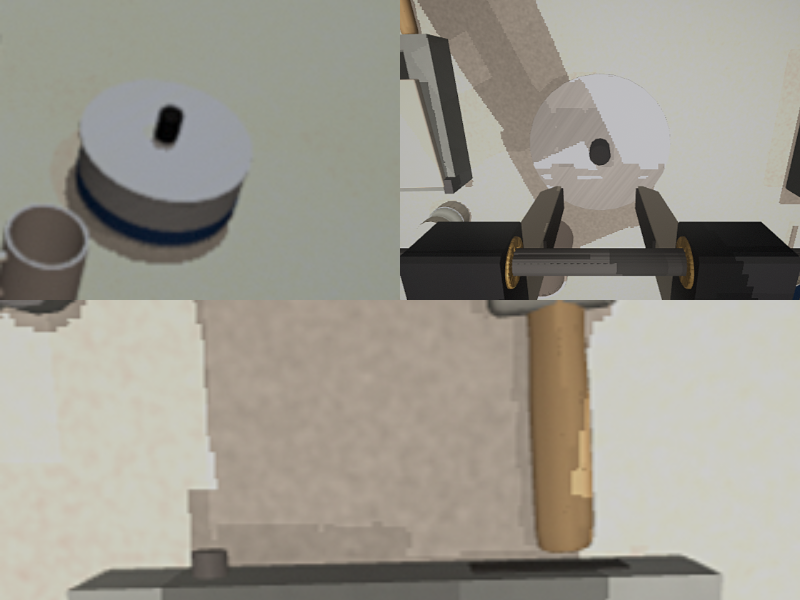

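View pics/m3b.png

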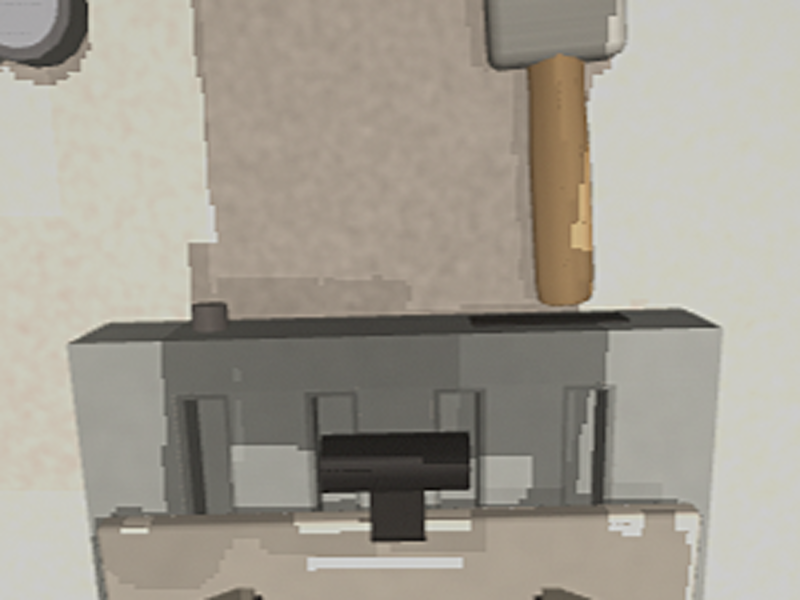

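Run:
```python
from h import *
d=np.load("view2.npz");E=d["E"]; f=lambda p,z:wr(np.array(p,float)*3/8+(130,40),z,E)
a,b=f([(70,343),(720,328)],.045); print(a,b,np.linalg.norm(a-b))
w=b-a; yaw=np.arctan2(w[1],w[0])-np.pi/2; X=np.array([np.cos(yaw),np.sin(yaw)]);Y=np.array([-X[1],X[0]])
c=(a+b)/2+.1*X; print("yaw deg",np.degrees(yaw),"c",c)
h=f([(395,461)],.0727)[0]; e=f([(320,463),(470,461)],.0727); print("handle",h,"local",(h-c)@X,(h-c)@Y,e)
# slots chamfer outline near ends at deck
s=f([(178,398),(230,397),(308,393),(357,392),(436,391),(482,390),(564,389),(613,388)],.045); print(np.c_[(s-c)@X,(s-c)@Y])
# hood front corners (top z ~.058)
k=f([(97,519),(698,508)],.057); print("hood corners",np.c_[(k-c)@X,(k-c)@Y])
```

```text
[ 0.467  -0.0978] [0.4621 0.0999] 0.1978166797161114
yaw deg 1.4165658287081844 c [0.5646 0.0035]
handle [0.4963 0.0014] local -0.06833614319827463 -0.0004755173561709237 [[ 0.4969 -0.0202]
 [ 0.4962  0.0229]]
[[-0.0821 -0.0675]
 [-0.0821 -0.0514]
 [-0.0828 -0.0271]
 [-0.0827 -0.012 ]
 [-0.0825  0.0125]
 [-0.0825  0.0267]
 [-0.0822  0.0521]
 [-0.0822  0.0672]]
hood corners [[-0.0472 -0.0931]
 [-0.0465  0.0923]]
```

Run:
```python
from h import *
yaw=np.radians(1.4); X=np.array([np.cos(yaw),np.sin(yaw)])
H=np.array([.4950,.0014]); O=np.pi+yaw
gripper_to(.06,35); line_to([*H,.20],.15,ori=q(O)); print(line_to([*H,.1417],.08,guard=6)); state()
gripper_to(0,35); s=state(); p0=s["ee_pos"]
for th in np.radians(np.arange(5,61,5)):
    dx=.165*(np.cos(.12)-np.cos(.12+th)); dz=.165*(np.sin(.12+th)-np.sin(.12))
    line_to([*(p0[:2]+X*dx),p0[2]+dz],.08)
    if round(np.degrees(th))%20==0: state()
pause(.2); state(); im=camera("scene"); save("sc4",cv2.resize(im[130:280,200:400],(800,600),interpolation=cv2.INTER_CUBIC))
```

```text
False
t 36.8 w 0.0603 ff 0.0 f [ 0.2223 -0.5397 -0.4479] [0.4952 0.0014 0.1421]
t 37.3 w 0.0398 ff 35.0 f [-0.502  14.4942  1.3517] [0.4951 0.0026 0.142 ]
t 38.6 w 0.0401 ff 35.0 f [ 9.7177  2.8727 -3.9102] [0.5122 0.0033 0.1967]
t 39.9 w 0.0393 ff 35.0 f [ 11.8473   3.9954 -12.3396] [0.5465 0.0042 0.2414]
t 41.3 w 0.0399 ff 35.0 f [  8.9757   5.2942 -21.5259] [0.5944 0.0054 0.2715]
t 41.5 w 0.0396 ff 35.0 f [  9.7031   4.379  -22.1602] [0.5942 0.0053 0.2714]
```

View pics/sc4.png

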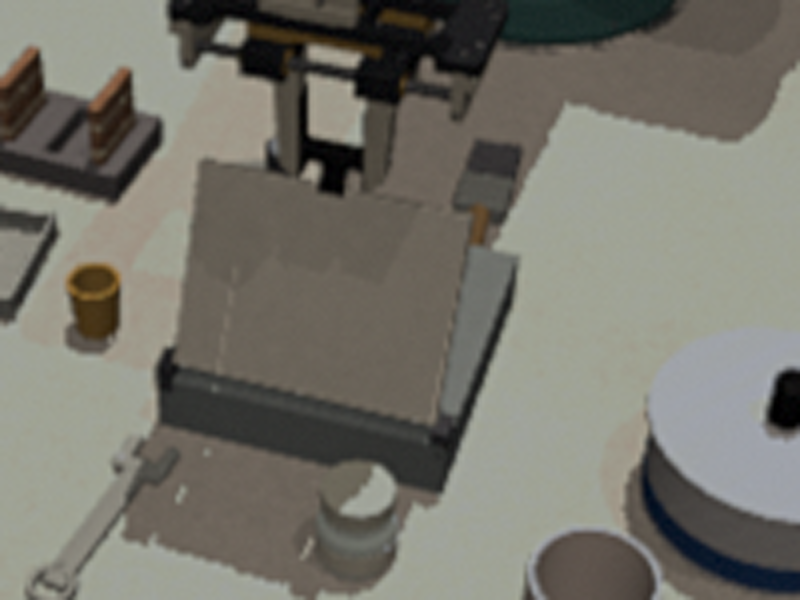

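```bash
cat >> h.py <<'E'
YAW=np.radians(1.4); VX=np.array([np.cos(YAW),np.sin(YAW)]); VY=np.array([-VX[1],VX[0]]); VC=np.array([.5646,.0045])
def onplane(px,y,n,E=None):
    "pixel ray of camera n cut with the viewer's plane local y: local x, z"
    E=CAL[n]["camera_from_world"] if E is None else E; Ei=np.linalg.inv(E); d=Ei[:3,:3]@np.linalg.inv(CAL[n]["intrinsics"])@[*px,1]; o=Ei[:3,3]
    k=(y-(o[:2]-VC)@VY)/(d[:2]@VY); p=o+k*d; return np.array([(p[:2]-VC)@VX,p[2]])
E
python3 - <<'E'
from h import *
gripper_to(.06); s=state(); p=s["ee_pos"]; line_to([*p[:2],.36],.15); state()
im=camera("scene"); save("sc5",cv2.resize(im[130:280,200:400],(800,600),interpolation=cv2.INTER_CUBIC))
move_to([.45,.003,.36],q(np.pi+YAW)); pause(.3); w,E=wrist(); np.savez("view3.npz",im=w,E=E); save("w5",w); state()
E
```

```text
t 42.1 w 0.0600 ff 0.0 f [-0.5527 -0.3778 -0.1224] [0.5941 0.0049 0.2742]
t 42.8 w 0.0602 ff 0.0 f [0.3242 0.5503 0.0481] [0.5939 0.0049 0.3589]
t 43.9 w 0.0598 ff 0.0 f [-0.6373  0.2037 -0.4815] [0.4505 0.003  0.3596]
```

View pics/sc5.png

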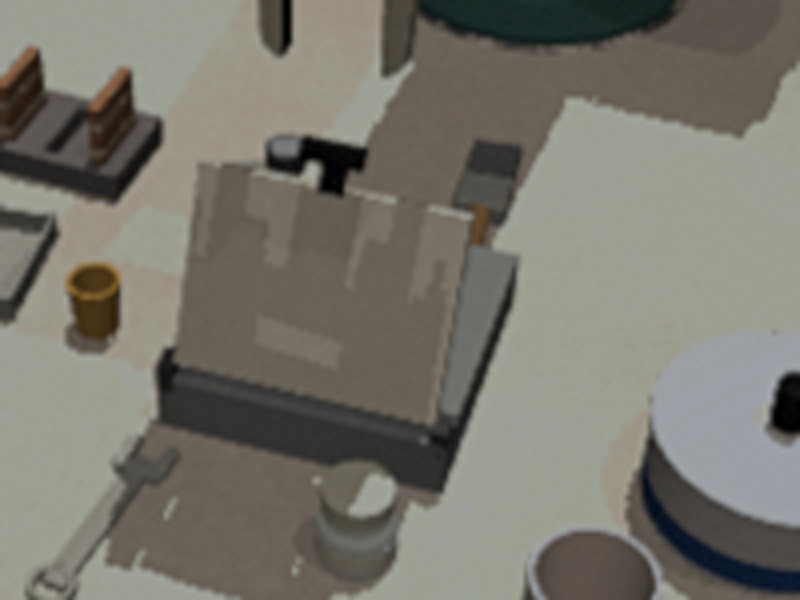

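View pics/w5.png

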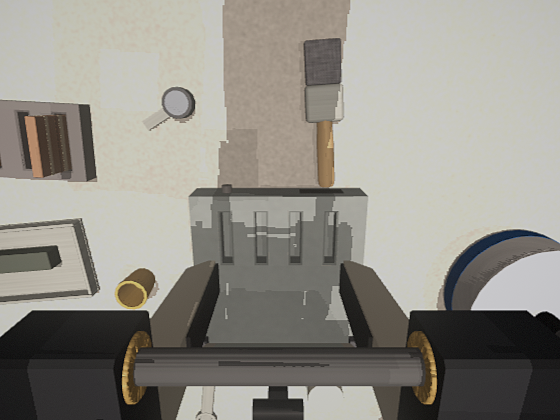

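Run:
```python
from h import *
f=lambda p:np.array(p)/4.+(200,130)
for p,y in(((200,161),-.09),((473,216),.09),((465,209),.09),((320,155),0)): print(p,onplane(f(p),y,"scene"))
for p,y in(((179,366),-.09),((437,422),.09),((517,258),.1),((160,360),-.1)): print("hinge",onplane(f(p),y,"scene"))
for t in(55,60,65):
    a=np.radians(t); print(t,"edge top-back corner", .09-.14*np.cos(a)+.005*np.sin(a), .053+.14*np.sin(a)+.005*np.cos(a),"handle",.09-.165*np.cos(a+.12),.053+.165*np.sin(a+.12))
# bar seen in wrist picture
E=np.load("view3.npz")["E"]; print("bar wrist x at z=.205",[ (wr([(277,v)],.205,E)[0]-VC)@VX for v in(399,420)])
```

```text
(200, 161) [0.0306 0.1772]
(473, 216) [0.0291 0.1784]
(465, 209) [0.0551 0.204 ]
(320, 155) [0.0594 0.2252]
hinge [0.0829 0.0418]
hinge [0.0859 0.0513]
hinge [-0.0932  0.0474]
hinge [0.0908 0.0516]
55 edge top-back corner 0.013795059132298487 0.1705491683822141 handle 0.012220791899251168 0.1985176786071727
60 edge top-back corner 0.02433012701892217 0.1767435565298214 handle 0.025199466630182604 0.2047428445594295
65 edge top-back corner 0.03536498229148532 0.18199618149383448 handle 0.038671312547690254 0.2098131558397544
bar wrist x at z=.205 [np.float64(0.026389866045414136), np.float64(0.04738610776128181)]
```

Run:
```python
from h import *
from scipy.optimize import brentq
move_to([.5946,.0055,.392],q(np.pi+YAW)); pause(.4); im,E=wrist(); save("bar",im)
def bar(im):
    g=im.max(2); mk=(g<48).astype(np.uint8); mk[:140]=0; mk[290:]=0; mk[:,:230]=0; mk[:,330:]=0
    mk=cv2.morphologyEx(mk,cv2.MORPH_OPEN,np.ones((5,27),np.uint8))
    return cv2.boundingRect(max(cv2.findContours(mk,0,1)[0],key=cv2.contourArea))
d=np.load("view2.npz")
xs=[]
for I,EE in((d["im"],d["E"]),(im,E)):
    x,y,w,h=bar(I); print(x,y,w,h); xs.append(((x+w/2-.5,y+h/2-.5),EE))
h0=(wr([xs[0][0]],.0727,xs[0][1])[0]-VC)@VX; hx=h0+.165*np.cos(.12); print("shut",h0,"hinge",hx)
g=lambda t:(wr([xs[1][0]],.053+.165*np.sin(t+.12),xs[1][1])[0]-VC)@VX-(hx-.165*np.cos(t+.12))
print(np.degrees(brentq(g,.8,1.4)))
```

```text
251 203 55 8
254 214 51 7
shut -0.07345612934285788 hinge 0.09035729557303006
61.19970226568578
```

View pics/bar.png

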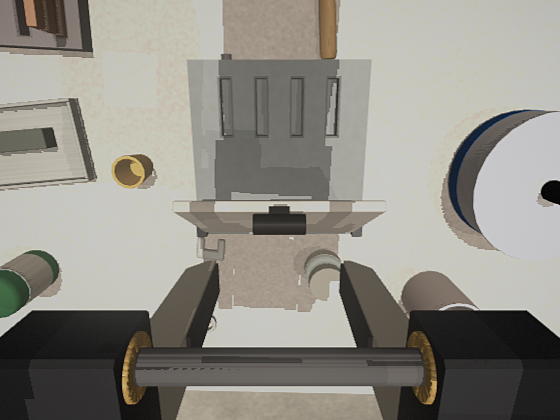

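Run:
```python
from h import *
from scipy.optimize import brentq
im=cv2.imread("pics/bar.png"); v=np.load("view2.npz")
print(im[205:240,265].max(1), v["im"][195:232,265].max(1))
E2=v["E"]
# E of the bar view from the reached pose
s=observe(); T=np.eye(4); T[:3,:3]=R.from_quat(s["tool_rot"]).as_matrix(); T[:3,3]=s["ee_pos"]; E=np.linalg.inv(T@CAL["wrist"]["mount"])
for a,b in((213.3,224),(213.3,225),(212.8,223.5)):
    hx=(wr([(278,a)],.0727,E2)[0]-VC)@VX+.165*np.cos(.12)
    g=lambda t:(wr([(279,b)],.053+.165*np.sin(t+.12),E)[0]-VC)@VX-(hx-.165*np.cos(t+.12))
    print(hx,np.degrees(brentq(g,.8,1.4)))
```

```text
[200 200 200 200 200 204 202 140  97  40  39  42  44  43  48  46  48  55
  61  72  70  64  58  56  53  48  47  46  38  57 175 168 164 165 164] [115 107 106 107 106 108 111  69  33  32  33  36  37  34  38  38  50  61
  69  69  64  44  55  51  47  46  44  41  31  83 153 150 143 144 137  97
 103]
0.09574536892887836 61.289481427040066
0.09574536892887836 61.556766617391425
0.09534710740111155 61.28757492090516
```

Run:
```python
from h import *
P=VC+VX*-.05
ims=[]
for n,p in(("slots",[*P,.26]),("sa",[.414,-.32,.29]),("sb",[.414,-.24,.29])):
    if n=="slots": move_to([*p[:2],.36],q(np.pi+YAW)); line_to(p,.2)
    else:
        if n=="sa": line_to([*P,.33],.2)
        move_to(p,q(np.pi))
    pause(.3); im,E=wrist(); np.savez(n+".npz",im=im,E=E); ims.append(im); print(n,observe()["ee_pos"],E@[*p[:2],.075,1])
sl=cv2.resize(ims[0][150:290,175:385],(450,300),interpolation=cv2.INTER_CUBIC)
r=[cv2.resize(im[150:300,228:328],(400,600),interpolation=cv2.INTER_CUBIC) for im in ims[1:]]
save("slabs",np.hstack(r)); save("slots",cv2.resize(ims[0][130:280,180:380],(800,600),interpolation=cv2.INTER_CUBIC)); print(observe()["t"])
```

```text
slots [0.5148 0.0033 0.2606] [0.0015 0.0001 0.2802 1.    ]
sa [ 0.4143 -0.3196  0.2901] [ 0.001  -0.0084  0.3081  1.    ]
sb [ 0.414  -0.2405  0.2898] [ 0.0021 -0.0078  0.308   1.    ]
49.275
```

View pics/slabs.png

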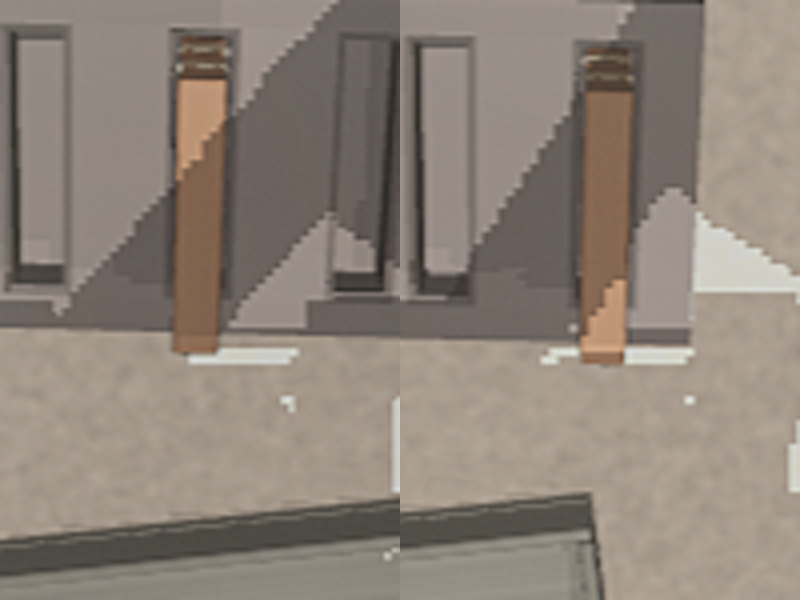

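View pics/slots.png

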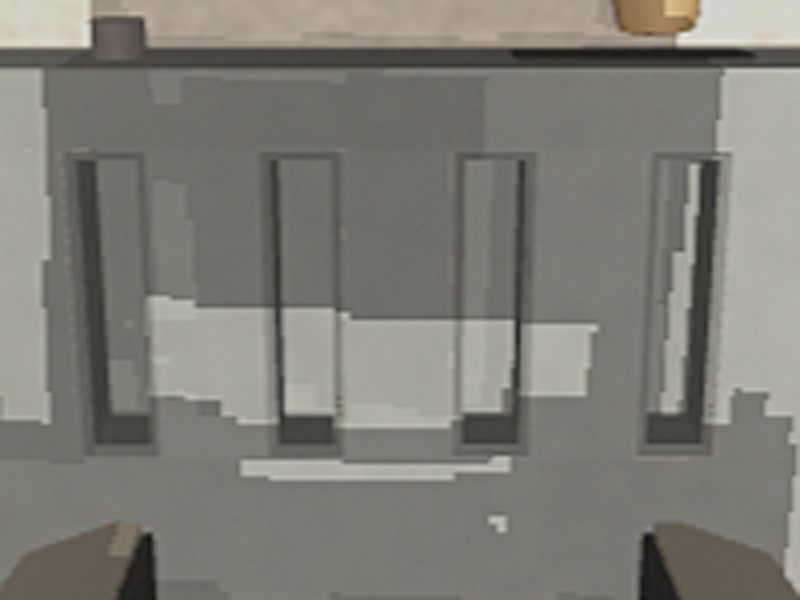

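Run:
```python
from h import *
E=np.load("slots.npz")["E"]
S=np.array([[(66,153),(146,153),(87,455),(158,455)],[(262,153),(340,153),(270,455),(342,455)],[(457,153),(536,153),(455,455),(526,455)],[(654,153),(731,153),(640,455),(712,455)]])
def geo(p,z,E):
    w=wr(p,z,E); u=(w[2]+w[3]-w[0]-w[1])/2; return w.mean(0),np.linalg.norm(u),np.linalg.norm(w[1]-w[0]),np.degrees(np.arctan2(u[1],u[0]))
for s in S:
    r=geo(s/4+(180,130),.045,E); print(*r,"local",(r[0]-VC)@VX,(r[0]-VC)@VY)
for n,c in(("sa",[(178,79),(227,79),(173,352),(218,352)]),("sb",[(182,92),(234,92),(181,360),(226,360)])):
    print(n,*geo(np.array(c)/4+(228,150),.075,np.load(n+".npz")["E"]))
# rack outline angle from slot pixel pairs
e=np.load("sa.npz")["E"]; a,b=wr(np.array([(170,30),(336,35)])/4+(228,150),.025,e); print("rack y dir",np.degrees(np.arctan2(*(b-a)[::-1]))-90)
```

```text
[ 0.5161 -0.0574] 0.0658693560007904 0.016306632821476517 1.2258340006051165 local -0.050041678771585635 -0.0606931404314325
[ 0.5151 -0.0176] 0.065869026102033 0.015898938038764854 1.299173743827467 local -0.05007353637673063 -0.020903614560232566
[0.514  0.0223] 0.06586875710290377 0.016102741169105084 1.4726767294077192 local -0.05010552166398581 0.01904532965848554
[0.513  0.0624] 0.0658695950845523 0.01569504809838285 1.746339482461313 local -0.050137634632676426 0.05915369138301324
sa [ 0.4116 -0.3221] 0.05916695627095566 0.009974468702193966 -1.3735369210014077
sb [ 0.4132 -0.2417] 0.05826049136067177 0.010603774918089556 -0.916834396641099
rack y dir -1.6173742099082062
```

```bash
cat >> h.py <<'E'
def pick(p,yaw):
    O=q(np.pi+yaw); gripper_to(.032,10); move_to([*p,.22],O); print("pick guard",line_to([*p,.127],.1,guard=8)); state()
    gripper_to(0,10); state(); gripper_to(0,40); state(); line_to([*p,.25],.12); state()
def above(p): move_to([*p,.25],q(np.pi+YAW)); line_to([*p,.175],.15); pause(.3); return state()
E
python3 - <<'E'
from h import *
pick([.4118,-.3203],np.radians(-1.3))
t=np.array([.5151,-.0176+.0018]); above(t)
r=line_to([*t,.1435],.03,guard=6); print(r); state()
E
```

```text
pick guard False
t 51.5 w 0.0321 ff 0.0 f [-0.1224  0.4068 -0.0958] [ 0.4121 -0.3205  0.1277]
t 52.0 w 0.0099 ff 10.0 f [-1.0745 -0.0025  2.4284] [ 0.4119 -0.3204  0.1272]
t 52.2 w 0.0097 ff 40.0 f [-0.6285  0.1288  4.4033] [ 0.4119 -0.3204  0.1272]
t 53.4 w 0.0100 ff 40.0 f [ 0.0197 -0.5153 -1.1134] [ 0.4117 -0.3201  0.2491]
t 55.6 w 0.0096 ff 40.0 f [-0.1306 -0.009  -0.4313] [ 0.5153 -0.0158  0.1757]
True
t 56.5 w 0.0096 ff 40.0 f [-0.6312 -0.2635  5.2056] [ 0.515  -0.0158  0.1452]
```

Run:
```python
from h import *
gripper_to(.032); pause(.2); line_to([.5151,-.0158,.25],.15)
pick([.4134,-.2399],np.radians(-1.2))
t=np.array([.5130,.0624+.0018]); above(t)
r=line_to([*t,.1435],.03,guard=6); print(r); state()
```

```text
pick guard False
t 60.4 w 0.0320 ff 0.0 f [-0.0375  0.2297  0.7609] [ 0.4137 -0.2401  0.1276]
t 60.9 w 0.0101 ff 10.0 f [-1.3245  0.7312  3.0954] [ 0.4135 -0.2399  0.1272]
t 61.1 w 0.0100 ff 40.0 f [-0.6183  0.0019  4.2023] [ 0.4135 -0.24    0.1272]
t 62.3 w 0.0097 ff 40.0 f [-0.4219  0.422  -0.4108] [ 0.4132 -0.2398  0.2491]
t 64.5 w 0.0097 ff 40.0 f [ 0.3121  0.0162 -1.2497] [0.5132 0.0642 0.1757]
True
t 65.4 w 0.0100 ff 40.0 f [-0.4929 -0.3022  4.7454] [0.5129 0.0642 0.1452]
```

Run:
```python
from h import *
gripper_to(.032); pause(.2); line_to([.5130,.0642,.30],.15)
move_to([.40,0.003,.40],q(np.pi+YAW)); pause(.5); im,E=wrist(); sc=camera("scene"); 
move_to([.277,.616,.30],q(np.radians(156))); pause(.3); tp=camera("top"); sc=camera("scene")
z=lambda a:cv2.resize(a,(400,300),interpolation=cv2.INTER_CUBIC)
save("fin",np.vstack([np.hstack([z(sc[130:280,130:330]),z(sc[150:300,260:460])]),np.hstack([z(tp[120:330,60:340]),z(tp[150:330,220:460])])])); state()
```

```text
t 71.3 w 0.0320 ff 0.0 f [-0.1993 -0.7176  0.3195] [0.2772 0.6159 0.3001]
```

View pics/fin.png

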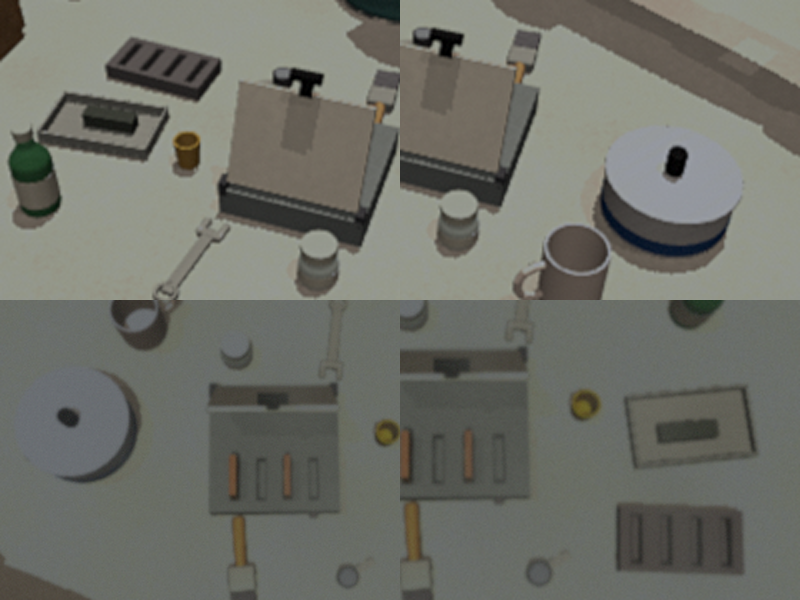

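The final picture shows the stick in the tray, the cover level on the pan, the hood up and both slabs upright in their slots. The rack is empty and the other things haven't moved.

```bash
python3 -c "
from cell import *
print(hand_in())"
```

```text
the job is handed in; nothing more can be done
None
```

I handed the job in at about 71 s: the stick is in the tray, the cover is seated level on the pan, the hood is at about 60–61° by camera (good to roughly 1°), both slabs present are fully home in viewer slots, and the gripper is clear of everything.

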